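# Offer the skiving knife to the honing wheel through the guard window

## Task

First lift the green bar of honing compound off the machine's guard, where it blocks the blade window, and lay it flat in its metal tray. Then draw the skiving knife (light wooden handle) out of the tool block and lower it upright through the window, its ground bevel facing the wheel, until the cutting edge gently presses the sprung honing wheel down by about 5 mm. Finish while still holding the knife there, steady in your grip, so that I can start the wheel with the foot switch; leave the awl, the pricking iron and the dye bottle where they are.

Things in the scene. Friction and masses are not known exactly. Their poses are not given: they have to be found in the camera images.
- honer: Honing machine, fixed on the table. Origin: on the table under the wheel's middle; x to its rear, y along the spindle, z up. Grey steel guard round the wheel, x -95 to +75, y -42 to +42 mm, its flat top 170 mm above the table with the blade window near the front. Green motor on the -y side, out to y = -265 mm, top 152 mm above the table.
- window (a point): Middle of the blade window at the level of the guard's flat top, 54 mm in front (-x) of the spindle; axes as the machine's. An upright slot through the 8 mm thick top, 8 (x) x 40 (y) mm: a 4 x 36 mm blade has 2 mm clearance on every side. Its upper 4 mm flare at 45 degrees to 16 x 48 mm (yellow lips).
- wheel_axis (a point): Centre of the honing wheel (brown, 125 mm diameter, 44 mm wide along y) at rest, 95 mm above the table. The wheel does not turn now. Its front shoulder lies under the window: an edge coming straight down through the middle of the window meets it about 44 mm below the guard's top.
- wheel (a joint): How far the sprung honing wheel is pressed down, in m: 0 at rest, at most 0.010. It starts to give at about 1 N and takes a further 1.2 N for each mm (about 7 N at 5 mm, 13 N at the end).
- bar: Bar of green honing compound with a paper wrapper, 110 (x) x 32 (y) x 38 (z) mm, about 0.2 kg, lying loose on the guard's flat top across the window. Origin: centre of its underside.
- tray: Shallow open aluminium tray for the bar, fixed on the table, 170 (x) x 100 (y) mm outside, 16 mm high, walls and floor 4 mm. Origin: centre of its underside.
- rack: Wooden tool block, fixed on the table, 70 (x) x 200 (y) x 85 (z) mm. Origin: centre of its underside. Three upright through slots, 7 (x) x 40 (y) mm, at y = -62, 0 and +62 mm; knife, awl and iron hang in them by their shoulders, in any order, blades down, handles above the top.
- knife: Skiving knife, about 0.14 kg, upright in the block, axes along the block's. Origin: middle of the cutting edge, on the blade's mid-plane; z up to the handle. Blade 4 (x) x 36 (y) mm, z 0-75, its last 7 mm bevelled on the +x face, -x face flat; brass bolster 18 x 32, z 75-82; flat light-wood handle 17 (x) x 28 (y), z 82-165. In the window its +x must point as the machine's +x, to the wheel.
- awl: Awl with a round black handle, in the tool block. Origin: on its axis, 75 mm below the shoulder that rests on the block; top at z = 150 mm. Leave it.
- iron: Pricking iron, a dark steel shank with a red end, in the tool block. Origin: on its axis, 75 mm below the shoulder that rests on the block; top at z = 156 mm. Leave it.
- dye: Amber dye bottle with a green cap, 60 mm diameter, 190 mm high, on the table. Origin: centre of its foot. Leave it.
Mind the look-alikes: they are no part of the job. What is meant by the bar is not blue, orange or yellow, and is the smaller of those in its own colour.

How it is judged:
On the way, in this order (a step that is already met when the one before it is completed fails the run):
1. the compound bar lies flat in its tray, let go (x of bar in the frame of tray between -0.04 and 0.04 m and y of bar in the frame of tray between -0.04 and 0.04 m and z of bar in the frame of tray between 0 and 0.008 m and angle between bar's own z axis and vertical below 0.08 rad and linear speed of bar below 0.03 m/s and contact force between the fingers and bar below 0.1 N), for 0.2 s.
2. the knife's edge has passed down through the guard window, bevel towards the wheel (x of knife in the frame of window between -0.006 and 0.006 m and y of knife in the frame of window between -0.006 and 0.006 m and x of wheel_axis in the frame of knife above 0.03 m and z of knife in the frame of window below -0.012 m), for 0.1 s.
At the end, for the whole second after the job is handed in: Gripped (over 5 N), still, upright and square to the window within 7 degrees, bevel to the wheel, the knife has its edge within 6 mm of the window's middle, 38 mm or more below the guard's top, pressing the wheel down 1.5 to 8.5 mm. The bar lies flat in its tray, let go (all of step 1 and x of knife in the frame of window between -0.006 and 0.006 m and y of knife in the frame of window between -0.006 and 0.006 m and x of wheel_axis in the frame of knife above 0.03 m and z of knife in the frame of window below -0.038 m and angle between knife's own z axis and vertical below 0.12 rad and angle between the y axis of knife and the y axis of honer, either way round below 0.12 rad and value of joint wheel between 0.0015 and 0.0085 m and contact force between knife and honer above 2 N and contact force between the fingers and knife above 5 N and linear speed of knife below 0.02 m/s); the arm keeps its last pose, push and grip.
It fails at once if the knife is jammed onto the machine with more than 30 N (contact force between knife and honer above 30 N).
It fails at once if the knife is tipped over or dropped (angle between knife's own z axis and vertical above 1.2 rad).
It fails at once if the awl, the pricking iron or the dye bottle is moved by more than 30 mm (distance of any of awl, iron, dye from where it was at the start of the episode above 0.03 m).
It also fails if it takes over 72 s, if anything falls off the work surface, if the arm or the gripper's body presses on something with over 40 N, if the wrist force passes 120 N, or if a joint passes its speed limit or range.

## Robot

A 7-joint arm with a two-finger parallel gripper is mounted at the origin on the work surface. World frame = base frame: x ahead of the robot, y to its left, z up, the work surface at z = 0. Lengths are in m, angles in rad, forces in N, time in s.
With the tool pointing down it reaches from about 0.425 to 1.025 m from the base axis. Payload 3.6 kg.
Tool frame: the origin (TCP) lies at the very end of the fingers, on their centre line; the grasp point (between the pads) lies 19 mm behind it; y points along the fingers, x is the direction in which the jaws open and shut, and the axes are right-handed (so a half turn about y gives the same grasp; the last joint's range is limited). The gripper opens to 85 mm and grips with 20 to 120 N. Pads are 22 mm wide; open, the fingers measure 114 mm over their backs; the gripper's body (76 mm by 85 mm) begins 54 mm behind the grasp point. The pads swing forward as they close: fully open they stand 13 mm farther back than shut.
Start: joints at [1.093, 0.591, 0.048, 1.609, -0.033, 0.943, -0.034], TCP at [0.271, -0.672, 0.231] pointing down, gripper open.
Joint ranges: [-2.69, 2.69], [-0.47, 2.24], [-1.27, 1.36], [0.19, 2.51], [-1.53, 4.68], [0.08, 2.07], [-3.09, 3.09]. Speed limits (rad/s): [2.57, 2.57, 3.14, 3.14, 3.14, 3.14, 3.14].

## Interface

Orientations are given as [roll, pitch, yaw] about the fixed x, y, z axes, in that order (R = Rz(yaw) Ry(pitch) Rx(roll)).
In Python, from rig import arm gives the robot as it stands.
- The arm moves only by the shell command python3 -m creep 'ROWS' [OPENING] [FORCE]. ROWS is JSON, a list of rows, each an object of numbers: "dx", "dy", "dz": the shift along the tool's x, y, z in m; "rx", "ry", "rz": the turn, a rotation vector about the tool's x, y, z in degrees. In form: [{"dx": .., "dy": .., "dz": .., "rx": .., "ry": .., "rz": ..}, ...]. A call has 1 to 8 rows; each row shifts and turns the commanded pose from where the row before left it, along the tool's axes as they then stand; what a row does not reach is not made up. A row lasts 1/10 s, in which the tool goes at most 50 mm and 8.59 degrees, less where a joint would pass 70% of its speed; a pose out of reach is approached as far as the arm can. A call is refused whole if a number of a shift passes 0.05 or a number of a turn 8.59, either way. A call with a gripper value outside its range is refused whole. OPENING is the opening in per cent of the stroke, from 0 (shut) to 100 (fully open), set as the call begins (- or left out, the last holds). The fingers move at their own pace and stop on an object; FORCE is the grip in N (left out, the last holds). Time passes only in rows, so rows that do not move let the fingers close. It gives the time, the measured TCP pose, the force and the opening at its end, in the units of the state.
- arm.get_state(): the state, without advancing time (a new reading comes with each control period).
- arm.grab_frame(name): name is "side" or "top" or "wrist"; returns the picture (480x640x3 uint8, red, green, blue); there is no depth.
- arm.camera_info(name): a dict with "camera_matrix" (3x3 intrinsics, pixels), "dist" ([k1, k2, p1, p2, k3] as OpenCV has them; the pictures are not rectified), "T" (4x4, takes a point from camera to world coordinates); the wrist camera has in their place "mount" (4x4, takes a point from camera to tool coordinates, whose origin is the TCP and whose axes are the tool frame's). Camera axes: x right, y down, z forward; pixel columns grow to the right and rows downward; lengths in m; the calibration is good to about 2 mm. A picture is of the moment at which its call begins: read the wrist's pose just before it. camera_info takes no time and is no camera call.
- arm.close_job(): hands the job in, once; it reports no verdict.
Trained networks look in the newest picture that a camera, given by its name, has taken for a name from the list of things; names that differ only in an ending like _2 or _b are one class to them, and where a whole thing is asked for, a point or a joint stands for the part that bears it (a point fixed in the world has none). Each returns a list of dicts, best first, with "p" (0 to 1); they miss things now and then, are a little off and sometimes report something else, mostly with a low value. They report only what shows in the picture. A call takes as long as a camera call. They do not tell look-alikes from the thing itself.
- arm.boxes_of(camera, label): "bbox" ([left, top, width, height] in pixels, round what is visible of it).
- arm.trace(camera, label): "region" (480x640 bool, what is visible of it) and "bbox" ([left, top, width, height] in pixels, round what is visible of it).
The state is a dict: "time": time; "q": joint angles; "joint_velocities": joint speeds; "tau": joint torques, N m; "eef_pos": TCP position; "eef_rot": TCP orientation; "ft_force": force on the tool from outside, world axes, zero at the start; "moment": the same for the moment, N m; "width": opening from 0.0 (shut) to 1.0 (fully open).
Only numpy, scipy, OpenCV 4.12 (cv2) and the standard library are available. Lean on these libraries where they do the work, as an engineer would, in place of code of your own. Each camera call takes 0.05 s, during which the arm holds its last target. There are 200 camera calls.

## Working session

There is one attempt and no reset: what is moved stays moved. The work goes in short steps, Python scripts to look and compute and a shell command to move; the robot and the scene stay as the last step left them, time stands still between calls to the robot, and variables do not carry over. Pictures are saved under pics/ and viewed, about 8 in all and at most 12, crops included, and the job is handed in when it is done.

```bash
ls; mkdir -p pics; cat > h.py <<'E'
import numpy as np,cv2
from rig import arm
from scipy.spatial.transform import Rotation as R
def save(name,fn,crop=None,scale=1):
    im=arm.grab_frame(name)[:,:,::-1].copy()
    if crop: l,t,w,h=crop; im=im[t:t+h,l:l+w]
    im=cv2.resize(im,None,fx=scale,fy=scale,interpolation=cv2.INTER_CUBIC)
    cv2.imwrite('pics/'+fn,im)
def camT(name,st=None):
    c=arm.camera_info(name)
    if name=='wrist':
        st=st or arm.get_state(); T=np.eye(4); T[:3,:3]=R.from_euler('xyz',st['eef_rot']).as_matrix(); T[:3,3]=st['eef_pos']
        return c,T@np.array(c['mount'])
    return c,np.array(c['T'])
def ray(name,px,st=None):
    c,T=camT(name,st)
    p=cv2.undistortPoints(np.array(px,float).reshape(-1,1,2),np.array(c['camera_matrix']),np.array(c['dist'])).reshape(-1,2)
    d=np.c_[p,np.ones(len(p))]@T[:3,:3].T
    return T[:3,3],d
def onz(name,px,z,st=None):
    o,d=ray(name,px,st); return o+d*((z-o[2])/d[:,2])[:,None]
def proj(name,P,st=None):
    c,T=camT(name,st); Ti=np.linalg.inv(T)
    return cv2.projectPoints(np.array(P,float).reshape(-1,3),cv2.Rodrigues(Ti[:3,:3])[0],Ti[:3,3],np.array(c['camera_matrix']),np.array(c['dist']))[0].reshape(-1,2)
E
python3 - <<'E'
from h import *
st=arm.get_state();print(st)
ims=[]
for n in ['side','top']:
    save(n,n+'0.png')
    c,T=camT(n);print(n,np.round(T,3).tolist(),np.round(c['camera_matrix'],1).tolist())
    for l in ['honer','bar','tray','rack','knife','awl','iron','dye']:
        print(l,[(np.round(d['bbox']).tolist(),round(d['p'],2)) for d in arm.boxes_of(n,l)][:4])
print(np.round(arm.camera_info('wrist')['mount'],3).tolist())
E
```

```text
pics
{'time': 0.0, 'q': array([ 1.0935216 ,  0.59211119,  0.04828444,  1.60988767, -0.03328694,
        0.94270883, -0.03374041]), 'joint_velocities': array([-0.00141362,  0.00020609,  0.00120957, -0.00037081, -0.0001459 ,
       -0.00221966,  0.00206394]), 'tau': array([-2.11075612e-04, -5.48702359e+01,  1.54632524e+00, -1.98131686e+01,
        9.37575853e-03,  8.73121375e-03,  2.36577158e-06]), 'eef_pos': array([ 0.27114264, -0.67145509,  0.23012182]), 'eef_rot': array([-1.57092801,  0.00230705, -1.1869629 ]), 'ft_force': array([ 0.64882169, -0.13727099, -0.24284684]), 'moment': array([-0.0138563 , -0.02344859,  0.04717305]), 'width': 0.9988258678330239}
side [[-0.964, -0.134, 0.23, 0.324], [-0.266, 0.459, -0.848, 0.981], [0.008, -0.878, -0.478, 0.645], [0.0, 0.0, 0.0, 1.0]] [[550.9, 0.0, 320.0], [0.0, 550.9, 237.3], [0.0, 0.0, 1.0]]
honer [([303.0, 139.0, 104.0, 108.0], 0.87)]
bar [([206.0, 310.0, 58.0, 43.0], 0.76), ([347.0, 152.0, 48.0, 21.0], 0.69), ([259.0, 233.0, 52.0, 29.0], 0.68), ([376.0, 317.0, 88.0, 52.0], 0.6)]
tray [([313.0, 267.0, 92.0, 48.0], 0.85)]
rack [([262.0, 30
[... 301 characters left out ...]
17, -0.06, -0.998, 1.341], [0.0, 0.0, 0.0, 1.0]] [[615.1, 0.0, 314.2], [0.0, 615.1, 243.9], [0.0, 0.0, 1.0]]
honer [([434.0, 186.0, 171.0, 104.0], 0.85)]
bar [([461.0, 225.0, 37.0, 61.0], 0.81), ([253.0, 309.0, 28.0, 65.0], 0.79), ([220.0, 168.0, 45.0, 36.0], 0.79), ([430.0, 305.0, 27.0, 81.0], 0.72)]
tray [([315.0, 236.0, 52.0, 84.0], 0.69)]
rack [([164.0, 237.0, 103.0, 49.0], 0.83)]
knife [([225.0, 264.0, 24.0, 9.0], 0.59)]
awl [([201.0, 255.0, 19.0, 13.0], 0.68)]
iron [([171.0, 248.0, 22.0, 10.0], 0.73)]
dye [([310.0, 128.0, 27.0, 42.0], 0.93), ([230.0, 262.0, 18.0, 11.0], 0.72)]
[[1.0, 0.0, -0.001, -0.0], [0.001, -0.261, 0.965, -0.143], [0.0, -0.965, -0.261, 0.066], [0.0, 0.0, 0.0, 1.0]]
```

View pics/side0.png

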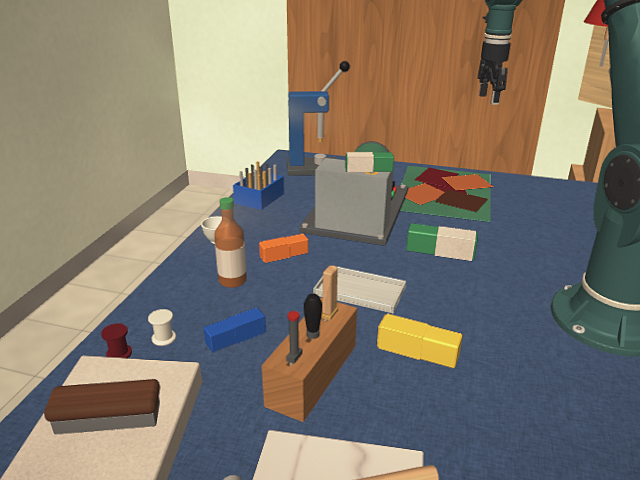

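View pics/top0.png

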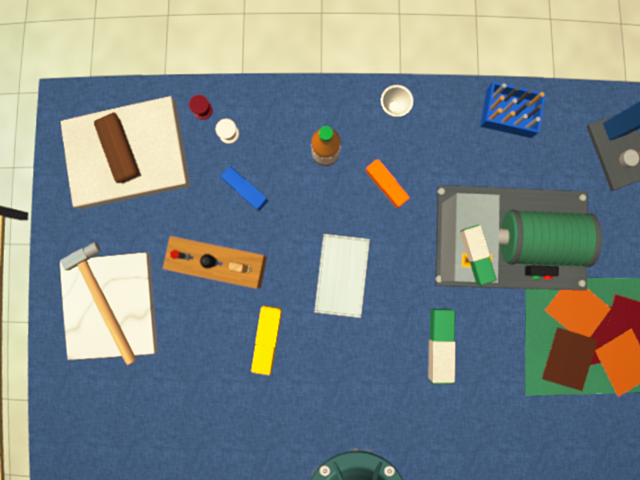

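Candidates for the bar in the top picture: green/cream on the guard (478,255), larger green/cream on the table (442,346), blue (244,188), orange (388,183) and yellow (266,340). I choose the one on the guard, because it is the smaller green one. The knife is the light wooden handle at (238,267) top and (330,292) side.

```bash
cat >> h.py <<'E'
from scipy.optimize import minimize
def box(cx,cy,z0,z1,lx,ly):
    return np.array([[cx+sx*lx/2,cy+sy*ly/2,z] for sx in(-1,1) for sy in(-1,1) for z in(z0,z1)])
def place(P,x,y,yaw):
    c,s=np.cos(yaw),np.sin(yaw); return np.c_[x+c*P[:,0]-s*P[:,1],y+s*P[:,0]+c*P[:,1],P[:,2]]
def fit(P,views,x0):
    """views: list of (cam,mask,st); maximise mean IoU of hull silhouette"""
    def cost(v):
        t=0
        for n,m,st in views:
            u=proj(n,place(P,*v),st); h=cv2.convexHull(u.astype(np.float32))
            r=np.zeros((480,640),np.uint8); cv2.fillConvexPoly(r,np.round(h*16).astype(np.int32),1,cv2.LINE_8,4)
            r=r>0; t+=1-(r&m).sum()/max(1,(r|m).sum())
        return t/len(views)
    best=None
    for dy in (0,.1,-.1):
        s=np.array([x0[0],x0[1],x0[2]+dy]); sim=np.array([s,s+[.015,0,0],s+[0,.015,0],s+[0,0,.1]])
        r=minimize(cost,s,method='Nelder-Mead',options=dict(initial_simplex=sim,xatol=1e-4,fatol=1e-4,maxiter=200))
        if best is None or r.fun<best.fun: best=r
    return best.x,best.fun
def mask(n,l,near):
    ds=[d for d in arm.trace(n,l)]
    c=[np.hypot(d['bbox'][0]+d['bbox'][2]/2-near[0],d['bbox'][1]+d['bbox'][3]/2-near[1]) for d in ds]
    i=int(np.argmin(c)); print(n,l,'off',round(c[i],1),'p',round(ds[i]['p'],2),'area',ds[i]['region'].sum()); return ds[i]['region']
E
python3 - <<'E'
from h import *
save('side','bar_crop.png',(290,130,130,120),4)
arm.grab_frame('top')
near={'bar':((370,162),(479,255)),'tray':((359,291),(341,278)),'rack':((311,362),(215,262)),'knife':((330,292),(237,268)),'dye':((230,240),(323,150))}
P={'bar':box(0,0,.17,.208,.11,.032),'tray':box(0,0,0,.016,.17,.1),'rack':box(0,0,0,.085,.07,.2),'knife':box(0,0,.092,.175,.017,.028)}
for k in P:
    ms=[(n,mask(n,k,near[k][i]),None) for i,n in enumerate(['side','top'])]
    z=P[k][:,2].max(); x0=onz('top',[near[k][1]],z)[0]
    yaw={'bar':.3,'tray':-.1,'rack':-.15,'knife':-.15}[k]
    for v in ([ms[1]],ms): print(k,np.round(x0,3),*[np.round(a,4) for a in fit(P[k],v,[x0[0],x0[1],yaw])])
E
```

```text
side bar off 1.7 p 0.81 area 918
top bar off 0.7 p 0.84 area 1183
bar [ 0.529 -0.213  0.208] [ 0.5318 -0.2147  0.3044] 0.1173
bar [ 0.529 -0.213  0.208] [ 0.5319 -0.2151  0.3069] 0.1169
side tray off 3.0 p 0.65 area 2259
top tray off 1.9 p 0.82 area 3687
tray [0.486 0.038 0.016] [ 0.4929  0.0364 -0.1162] 0.0272
tray [0.486 0.038 0.016] [ 0.4927  0.0365 -0.1158] 0.1245
side rack off 2.6 p 0.58 area 6019
top rack off 0.9 p 0.96 area 2873
rack [0.516 0.299 0.085] [ 0.5171  0.3046 -0.1885] 0.1809
rack [0.516 0.299 0.085] [ 0.5177  0.305  -0.193 ] 0.1848
side knife off 3.4 p 0.66 area 753
top knife off 1.4 p 0.77 area 180
knife [0.502 0.241 0.175] [ 0.505   0.2418 -0.1147] 0.1408
knife [0.502 0.241 0.175] [ 0.5055  0.242  -0.1293] 0.1861
```

View pics/bar_crop.png

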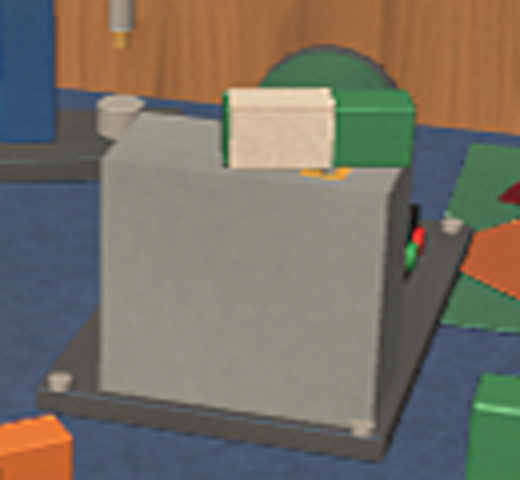

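The crop shows the small green bar in its cream wrapper, lying across the yellow window lips on the guard, so the choice is confirmed. I'll move above it.

```bash
cat >> h.py <<'E'
def plan(x,y,z,yaw):
    st=arm.get_state(); M=R.from_euler('xyz',st['eef_rot']); p=np.array(st['eef_pos'])
    d=M.inv().apply(np.array([x,y,z])-p)
    G=R.from_euler('xyz',[-np.pi/2,0,yaw]); rv=(M.inv()*G).as_rotvec(degrees=True)
    print('pos',np.round(p,4),'yaw',round(st['eef_rot'][2],4),'tool d',np.round(d,4),'rot',np.round(rv,2),'F',np.round(st['ft_force'],1),'w',round(st['width'],3),'t',st['time'])
E
python3 -m creep '[{"dy":-0.03},{"dx":-0.03,"dy":-0.01,"dz":0.04},{"dx":-0.03,"dy":-0.01,"dz":0.04},{"dx":-0.03,"dz":0.04},{"dx":-0.03,"dz":0.04},{"dx":-0.03,"dz":0.04},{"dx":-0.03,"dz":0.04},{"dx":-0.03,"dz":0.04}]' 100
python3 -m creep '[{"dx":-0.03,"dz":0.04},{"dx":-0.03,"dz":0.04},{"dx":-0.03,"dz":0.03},{"dx":-0.03,"dz":0.02},{"ry":4.5},{}]'
python3 - <<'E'
from h import *
plan(.532,-.215,.29,.306-np.pi/2)
st=arm.get_state(); save('wrist','w1.png')
m=mask('wrist','bar',proj('wrist',[[.532,-.215,.2]],st)[0])
print(fit(box(0,0,.17,.208,.11,.032),[('wrist',m,st)],[.532,-.215,.306]))
E
```

```text
pos [ 0.2714 -0.6723  0.2313] yaw -1.187 tool d [-0.3265 -0.0587  0.4128] rot [0.   4.46 0.  ] F [-0.3 -0.4 -0.2] w 1.001 t 1.4$[0]: bad value
$[0]: bad value
Traceback (most recent call last):
  File "h.py", line 48, in mask
    i=int(np.argmin(c)); print(n,l,'off',round(c[i],1),'p',round(ds[i]['p'],2),'area',ds[i]['region'].sum()); return ds[i]['region']
          ~~~~~~~~~^^^
ValueError: attempt to get argmin of an empty sequence
```

View pics/w1.png

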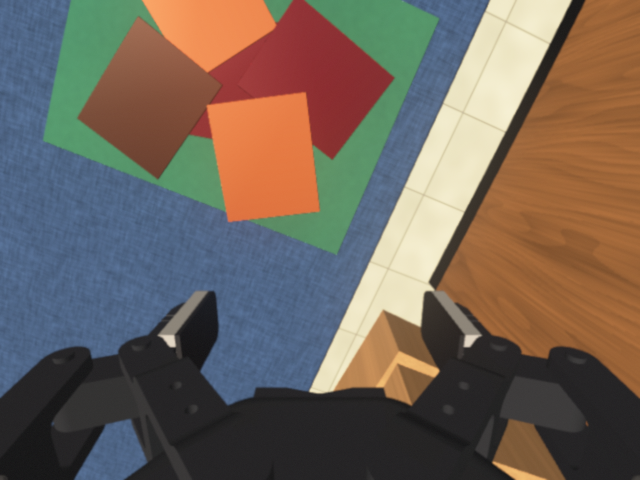

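The picture shows only leather scraps: the arm did not move because the rows were refused. Rows probably need all six keys.

```bash
python3 -m creep '[{"dx":0,"dy":-0.03,"dz":0,"rx":0,"ry":0,"rz":0},{"dx":-0.03,"dy":-0.01,"dz":0.04,"rx":0,"ry":0,"rz":0},{"dx":-0.03,"dy":-0.01,"dz":0.04,"rx":0,"ry":0,"rz":0},{"dx":-0.03,"dy":0,"dz":0.04,"rx":0,"ry":0,"rz":0},{"dx":-0.03,"dy":0,"dz":0.04,"rx":0,"ry":0,"rz":0},{"dx":-0.03,"dy":0,"dz":0.04,"rx":0,"ry":0,"rz":0},{"dx":-0.03,"dy":0,"dz":0.04,"rx":0,"ry":0,"rz":0},{"dx":-0.03,"dy":0,"dz":0.04,"rx":0,"ry":0,"rz":0}]' 100 && 
python3 -m creep '[{"dx":-0.03,"dy":0,"dz":0.04,"rx":0,"ry":0,"rz":0},{"dx":-0.03,"dy":0,"dz":0.04,"rx":0,"ry":0,"rz":0},{"dx":-0.03,"dy":0,"dz":0.03,"rx":0,"ry":0,"rz":0},{"dx":-0.03,"dy":0,"dz":0.02,"rx":0,"ry":0,"rz":0},{"dx":0,"dy":0,"dz":0,"rx":0,"ry":4.5,"rz":0},{"dx":0,"dy":0,"dz":0,"rx":0,"ry":0,"rz":0}]' &&
python3 - <<'E'
from h import *
plan(.532,-.215,.29,.306-np.pi/2)
st=arm.get_state(); save('wrist','w2.png')
m=mask('wrist','bar',proj('wrist',[[.532,-.215,.2]],st)[0])
print(fit(box(0,0,.17,.208,.11,.032),[('wrist',m,st)],[.532,-.215,.306]))
E
```

```text
time: 2.3
eef_pos: [0.4523, -0.3726, 0.2813]
eef_rot: [-1.57, -0.001, -1.187]
ft_force: [0.3, 0.4, 0.4]
width: 1.001
time: 2.9
eef_pos: [0.5276, -0.2128, 0.2811]
eef_rot: [-1.571, -0.0, -1.262]
ft_force: [0.4, -1.1, -0.4]
width: 1.0
pos [ 0.5276 -0.2128  0.2811] yaw -1.2622 tool d [ 0.0034 -0.0089  0.0035] rot [-0.01  0.15  0.01] F [ 0.4 -1.1 -0.4] w 1.0 t 2.9
wrist bar off 3.1 p 0.89 area 7774
(array([ 0.531845  , -0.21608452,  0.30473028]), np.float64(0.04266863978295721))
```

View pics/w2.png

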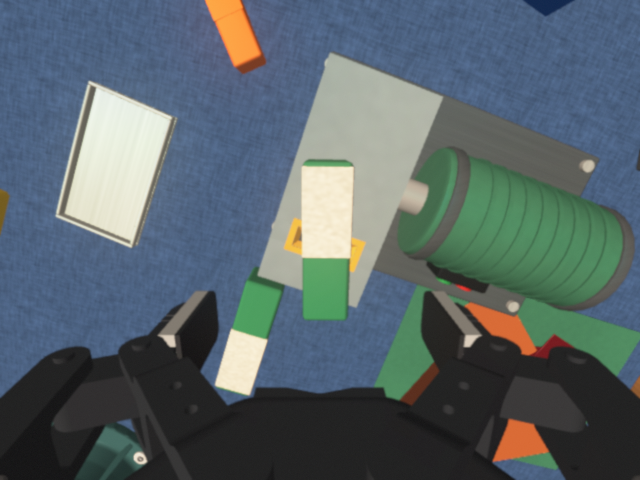

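The bar is centred in view at (328,240), covering the yellow window, and the tray is at (117,165). The fit is good (IoU 0.96). I'll descend and grasp.

```bash
python3 -m creep '[{"dx":0.0043,"dy":0.03,"dz":0.003,"rx":0,"ry":0.2,"rz":0},{"dx":0,"dy":0.03,"dz":0,"rx":0,"ry":0,"rz":0},{"dx":0,"dy":0.025,"dz":0,"rx":0,"ry":0,"rz":0},{"dx":0,"dy":0.017,"dz":0,"rx":0,"ry":0,"rz":0},{"dx":0,"dy":0,"dz":0,"rx":0,"ry":0,"rz":0}]' 100 &&
python3 -m creep '[{"dx":0,"dy":0,"dz":0,"rx":0,"ry":0,"rz":0},{"dx":0,"dy":0,"dz":0,"rx":0,"ry":0,"rz":0},{"dx":0,"dy":0,"dz":0,"rx":0,"ry":0,"rz":0},{"dx":0,"dy":0,"dz":0,"rx":0,"ry":0,"rz":0},{"dx":0,"dy":0,"dz":0,"rx":0,"ry":0,"rz":0},{"dx":0,"dy":0,"dz":0,"rx":0,"ry":0,"rz":0},{"dx":0,"dy":0,"dz":0,"rx":0,"ry":0,"rz":0},{"dx":0,"dy":0,"dz":0,"rx":0,"ry":0,"rz":0}]' 0 40
```

```text
time: 3.5
eef_pos: [0.5288, -0.2187, 0.1765]
eef_rot: [-1.576, 0.003, -1.271]
ft_force: [-0.4, 0.9, -0.8]
width: 1.001
time: 4.3
eef_pos: [0.532, -0.2178, 0.1801]
eef_rot: [-1.569, -0.001, -1.269]
ft_force: [-0.5, 0.8, 6.0]
width: 0.367
```

```bash
python3 -m creep '[{"dx":0,"dy":-0.02,"dz":0,"rx":0,"ry":0,"rz":0},{"dx":0,"dy":-0.03,"dz":0,"rx":0,"ry":0,"rz":0},{"dx":0,"dy":-0.02,"dz":0,"rx":0,"ry":6,"rz":0},{"dx":0,"dy":0,"dz":0,"rx":0,"ry":6,"rz":0},{"dx":0,"dy":0,"dz":0,"rx":0,"ry":6,"rz":0},{"dx":0,"dy":0,"dz":0,"rx":0,"ry":6,"rz":0}]' &&
python3 -m creep '[{"dx":-0.03,"dy":0,"dz":-0.01,"rx":0,"ry":0,"rz":0},{"dx":-0.04,"dy":0,"dz":-0.01,"rx":0,"ry":0,"rz":0},{"dx":-0.04,"dy":0,"dz":-0.01,"rx":0,"ry":0,"rz":0},{"dx":-0.04,"dy":0,"dz":-0.01,"rx":0,"ry":0,"rz":0},{"dx":-0.04,"dy":0,"dz":-0.01,"rx":0,"ry":0,"rz":0},{"dx":-0.035,"dy":0,"dz":-0.01,"rx":0,"ry":0,"rz":0},{"dx":-0.023,"dy":0,"dz":-0.009,"rx":0,"ry":0,"rz":0},{"dx":0,"dy":0,"dz":0,"rx":0,"ry":0,"rz":0}]' && python3 - <<'E'
from h import *
plan(.4925,.0365,.1,-.116-np.pi/2)
arm.grab_frame('side');print([(d['bbox'],d['p']) for d in arm.boxes_of('side','bar')])
E
```

```text
time: 4.9
eef_pos: [0.5307, -0.2174, 0.2488]
eef_rot: [-1.571, 0.0, -1.692]
ft_force: [0.1, 1.2, -2.2]
width: 0.366
time: 5.7
eef_pos: [0.4901, 0.0414, 0.2486]
eef_rot: [-1.573, 0.002, -1.68]
ft_force: [1.0, -0.1, -1.3]
width: 0.369
pos [0.4901 0.0414 0.2486] yaw -1.68 tool d [0.0048 0.1485 0.0031] rot [ 0.1   0.39 -0.1 ] F [ 1.  -0.1 -1.3] w 0.369 t 5.7
[([374.4, 315.2, 89.0, 53.5], 0.97), ([407.0, 224.3, 73.7, 34.4], 0.81), ([260.8, 231.4, 47.1, 32.9], 0.67), ([203.7, 307.6, 60.8, 44.6], 0.65), ([336.5, 160.8, 61.5, 30.9], 0.56)]
```

```bash
python3 -m creep '[{"dx":0.0048,"dy":0.04,"dz":0.003,"rx":0,"ry":0,"rz":0},{"dx":0,"dy":0.04,"dz":0,"rx":0,"ry":0,"rz":0},{"dx":0,"dy":0.04,"dz":0,"rx":0,"ry":0,"rz":0},{"dx":0,"dy":0.04,"dz":0,"rx":0,"ry":0,"rz":0},{"dx":0,"dy":0.03,"dz":0,"rx":0,"ry":0,"rz":0},{"dx":0,"dy":0.02,"dz":0,"rx":0,"ry":0,"rz":0},{"dx":0,"dy":0.012,"dz":0,"rx":0,"ry":0,"rz":0},{"dx":0,"dy":0.005,"dz":0,"rx":0,"ry":0,"rz":0}]' &&
python3 -m creep '[{"dx":0,"dy":0.003,"dz":0,"rx":0,"ry":0,"rz":0},{"dx":0,"dy":0.001,"dz":0,"rx":0,"ry":0,"rz":0},{"dx":0,"dy":0,"dz":0,"rx":0,"ry":0,"rz":0}]'
```

```text
time: 6.6
eef_pos: [0.4941, 0.0304, 0.0209]
eef_rot: [-1.572, -0.001, -1.69]
ft_force: [0.0, 0.3, -1.7]
width: 0.369
time: 6.9
eef_pos: [0.4947, 0.0316, 0.0187]
eef_rot: [-1.569, 0.0, -1.688]
ft_force: [-1.0, 0.2, -0.8]
width: 0.363
```

```bash
python3 -m creep '[{"dx":0,"dy":0.002,"dz":0,"rx":0,"ry":0,"rz":0},{"dx":0,"dy":0.002,"dz":0,"rx":0,"ry":0,"rz":0},{"dx":0,"dy":0,"dz":0,"rx":0,"ry":0,"rz":0}]' && python3 -m creep '[{"dx":0,"dy":0,"dz":0,"rx":0,"ry":0,"rz":0},{"dx":0,"dy":0,"dz":0,"rx":0,"ry":0,"rz":0},{"dx":0,"dy":0,"dz":0,"rx":0,"ry":0,"rz":0},{"dx":0,"dy":0,"dz":0,"rx":0,"ry":0,"rz":0}]' 54 && python3 -m creep '[{"dx":0,"dy":-0.03,"dz":0,"rx":0,"ry":0,"rz":0},{"dx":0,"dy":-0.04,"dz":0,"rx":0,"ry":0,"rz":0},{"dx":0,"dy":-0.05,"dz":0,"rx":0,"ry":0,"rz":0},{"dx":0,"dy":-0.05,"dz":0,"rx":0,"ry":0,"rz":0},{"dx":0,"dy":-0.05,"dz":0,"rx":0,"ry":0,"rz":0},{"dx":0,"dy":-0.05,"dz":0,"rx":0,"ry":0,"rz":0},{"dx":0,"dy":0,"dz":0,"rx":0,"ry":0,"rz":0}]' && python3 - <<'E'
from h import *
plan(.5055,.242,.3,-.19)
st=arm.get_state(); save('wrist','w3.png')
for l in ['bar','tray','rack','knife','honer']: print(l,[(np.round(d['bbox']),round(d['p'],2)) for d in arm.boxes_of('wrist',l)])
m=mask('wrist','bar',proj('wrist',[[.494,.032,.02]],st)[0]); print('bar',fit(box(0,0,.004,.042,.11,.032),[('wrist',m,st)],[.494,.032,-.116]))
E
```

```text
time: 7.2
eef_pos: [0.4944, 0.0317, 0.0141]
eef_rot: [-1.57, 0.0, -1.688]
ft_force: [-0.6, 1.0, -0.4]
width: 0.371
time: 7.6
eef_pos: [0.4941, 0.0316, 0.0139]
eef_rot: [-1.571, -0.0, -1.688]
ft_force: [-0.1, 0.2, -0.5]
width: 0.537
time: 8.3
eef_pos: [0.4985, 0.0321, 0.2908]
eef_rot: [-1.556, 0.004, -1.688]
ft_force: [0.7, -0.0, -0.2]
width: 0.536
pos [0.4985 0.0321 0.2908] yaw -1.6882 tool d [-0.2093 -0.0086 -0.0175] rot [ -0.83 -85.84   0.44] F [ 0.7 -0.  -0.2] w 0.536 t 8.3
bar [(array([307., 160.,  31., 100.]), 0.92), (array([336.,   1.,  96.,  70.]), 0.9), (array([469., 241.,  56., 104.]), 0.77), (array([185., 272.,  44.,  63.]), 0.75), (array([ 57.,  26., 108.,  86.]), 0.71)]
tray [(array([275., 139.,  86., 137.]), 0.55)]
rack [(array([  0., 180., 189.,  84.]), 0.74), (array([479.,   0., 158., 229.]), 0.36)]
knife [(array([ 41., 219., 104.,  45.]), 0.7)]
honer [(array([478.,   0., 161., 226.]), 0.58)]
wrist bar off 1.9 p 0.56 area 2617
bar (array([ 0.49284907,  0.03163339, -0.1114852 ]), np.float64(0.030740740740740735))
```

View pics/w3.png

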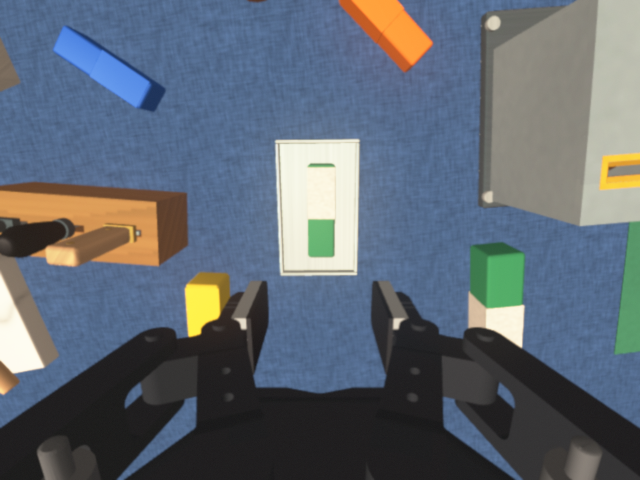

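The bar lies flat in the tray at (321,210), and the fitted centre is within 5 mm of the tray's. The knife handle is at (93,245) at the block's near end. I'll move above the knife and turn.

```bash
python3 -m creep '[{"dx":-0.04,"dy":-0.02,"dz":-0.003,"rx":-0.8,"ry":0,"rz":0.4},{"dx":-0.045,"dy":0,"dz":-0.004,"rx":0,"ry":0,"rz":0},{"dx":-0.045,"dy":0,"dz":-0.004,"rx":0,"ry":0,"rz":0},{"dx":-0.045,"dy":0,"dz":-0.004,"rx":0,"ry":0,"rz":0},{"dx":-0.035,"dy":0,"dz":-0.003,"rx":0,"ry":0,"rz":0},{"dx":0,"dy":0,"dz":0,"rx":0,"ry":-8,"rz":0},{"dx":0,"dy":0,"dz":0,"rx":0,"ry":-8,"rz":0},{"dx":0,"dy":0,"dz":0,"rx":0,"ry":-8,"rz":0}]' 100 && python3 -m creep '[{"dx":0,"dy":0,"dz":0,"rx":0,"ry":-8,"rz":0},{"dx":0,"dy":0,"dz":0,"rx":0,"ry":-8,"rz":0},{"dx":0,"dy":0,"dz":0,"rx":0,"ry":-8,"rz":0},{"dx":0,"dy":0,"dz":0,"rx":0,"ry":-8,"rz":0},{"dx":0,"dy":0,"dz":0,"rx":0,"ry":-8,"rz":0},{"dx":0,"dy":0,"dz":0,"rx":0,"ry":-8,"rz":0},{"dx":0,"dy":0,"dz":0,"rx":0,"ry":-5.8,"rz":0},{"dx":0,"dy":0,"dz":0,"rx":0,"ry":0,"rz":0}]' && python3 - <<'E'
from h import *
plan(.5055,.242,.3,-.19)
st=arm.get_state(); save('wrist','w4.png');print(np.round(st['q'],3))
m=mask('wrist','knife',proj('wrist',[[.5055,.242,.13]],st)[0]); print('knife',fit(box(0,0,.092,.175,.017,.028),[('wrist',m,st)],[.5055,.242,-.19]))
m=mask('wrist','rack',proj('wrist',[[.517,.304,.06]],st)[0]); print('rack',fit(box(0,0,0,.085,.07,.2),[('wrist',m,st)],[.517,.304,-.19]))
E
```

```text
time: 9.45
eef_pos: [0.5, 0.2425, 0.3034]
eef_rot: [-1.584, 0.012, -1.262]
ft_force: [0.2, -0.6, 0.3]
width: 1.001
time: 10.25
eef_pos: [0.5003, 0.2419, 0.3037]
eef_rot: [-1.569, 0.018, -0.33]
ft_force: [-0.2, 0.3, 0.3]
width: 0.999
pos [0.5003 0.2419 0.3037] yaw -0.3303 tool d [0.005  0.0037 0.0018] rot [-0.19 -8.04 -1.  ] F [-0.2  0.3  0.3] w 0.999 t 10.25
[-0.231  0.321 -0.375  1.898  0.123  0.955 -0.991]
wrist knife off 2.3 p 0.62 area 1003
knife (array([ 0.50632133,  0.24547653, -0.16863701]), np.float64(0.07992388201712652))
wrist rack off 9.5 p 0.96 area 10907
rack (array([ 0.51761261,  0.30433901, -0.19337823]), np.float64(0.2214606982223174))
```

View pics/w4.png

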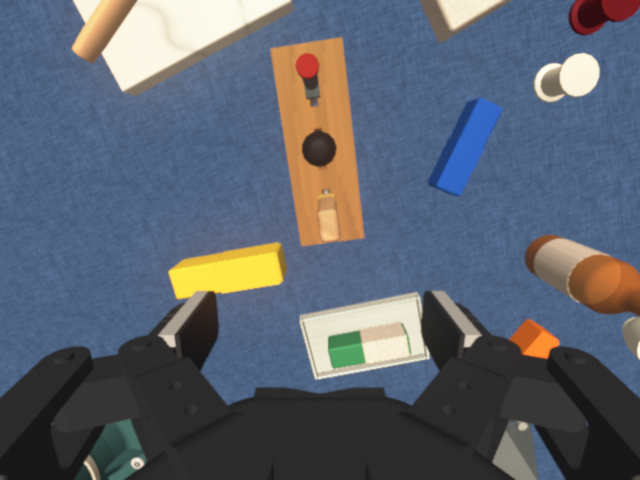

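The picture shows the knife handle at (328,217) at the block's near end, then the awl at (319,149) and the iron at (308,70). The knife position agrees between the fits at about (0.506, 0.2437), yaw −0.19.

```bash
python3 -m creep '[{"dx":0.005,"dy":0,"dz":0.003,"rx":-0.1,"ry":-4,"rz":-0.5},{"dx":0,"dy":0.0,"dz":0,"rx":-0.1,"ry":-4,"rz":-0.5},{"dx":0,"dy":0.03,"dz":0,"rx":0,"ry":0,"rz":0},{"dx":0,"dy":0.03,"dz":0,"rx":0,"ry":0,"rz":0},{"dx":0,"dy":0,"dz":0,"rx":0,"ry":0,"rz":0},{"dx":0,"dy":0,"dz":0,"rx":0,"ry":0,"rz":0}]' && python3 - <<'E'
from h import *
plan(.506,.2437,.112,-.19)
st=arm.get_state(); im=arm.grab_frame('wrist'); cv2.imwrite('pics/w5.png',im[:,:,::-1])
m=mask('wrist','knife',proj('wrist',[[.506,.243,.13]],st)[0]); print('knife',fit(box(0,0,.092,.175,.017,.028),[('wrist',m,st)],[.506,.2437,-.19]))
u=proj('wrist',place(np.array([[sx*.035,sy*.1,.085] for sx,sy in((-1,-1),(1,-1),(1,1),(-1,1))]),.5176,.3043,-.193),st);print(u.round())
E
```

```text
time: 11.0
eef_pos: [0.5065, 0.2436, 0.2451]
eef_rot: [-1.57, -0.002, -0.191]
ft_force: [0.9, 0.2, -0.3]
width: 0.997
pos [0.5065 0.2436 0.2451] yaw -0.1909 tool d [-7.000e-04  1.331e-01 -1.000e-04] rot [-0.03 -0.05  0.1 ] F [ 0.9  0.2 -0.3] w 0.997 t 11.0
wrist knife off 2.2 p 0.9 area 1487
knife (array([ 0.50627534,  0.24584279, -0.17274204]), np.float64(0.1333333333333333))
[[282. 262.]
 [356. 263.]
 [364.  24.]
 [275.  23.]]
```

```bash
python3 -m creep '[{"dx":-0.0005,"dy":0.03,"dz":0.001,"rx":0,"ry":0,"rz":0},{"dx":0,"dy":0.03,"dz":0,"rx":0,"ry":0,"rz":0},{"dx":0,"dy":0.03,"dz":0,"rx":0,"ry":0,"rz":0},{"dx":0,"dy":0.025,"dz":0,"rx":0,"ry":0,"rz":0},{"dx":0,"dy":0.018,"dz":0,"rx":0,"ry":0,"rz":0},{"dx":0,"dy":0,"dz":0,"rx":0,"ry":0,"rz":0},{"dx":0,"dy":0,"dz":0,"rx":0,"ry":0,"rz":0}]' && python3 -m creep '[{"dx":0,"dy":0,"dz":0,"rx":0,"ry":0,"rz":0},{"dx":0,"dy":0,"dz":0,"rx":0,"ry":0,"rz":0},{"dx":0,"dy":0,"dz":0,"rx":0,"ry":0,"rz":0},{"dx":0,"dy":0,"dz":0,"rx":0,"ry":0,"rz":0},{"dx":0,"dy":0,"dz":0,"rx":0,"ry":0,"rz":0},{"dx":0,"dy":0,"dz":0,"rx":0,"ry":0,"rz":0},{"dx":0,"dy":0,"dz":0,"rx":0,"ry":0,"rz":0}]' 0 60; python3 - <<'E'
from h import *
plan(.506,.2437,.25,-.19);print(arm.get_state()['moment'])
save('side','s6.png',(250,240,140,120),4)
E
```

```text
time: 11.8
eef_pos: [0.5077, 0.2454, 0.1134]
eef_rot: [-1.568, -0.004, -0.191]
ft_force: [0.3, -0.6, 0.1]
width: 1.001
time: 12.5
eef_pos: [0.5067, 0.2449, 0.1127]
eef_rot: [-1.569, -0.003, -0.19]
ft_force: [-0.9, -1.4, 5.2]
width: 0.194
pos [0.5067 0.2449 0.1127] yaw -0.1904 tool d [-1.000e-04 -1.373e-01 -1.100e-03] rot [-0.07 -0.02  0.17] F [-0.9 -1.4  5.2] w 0.194 t 12.5
[-0.10222587  0.32074442 -0.00789975]
```

View pics/s6.png

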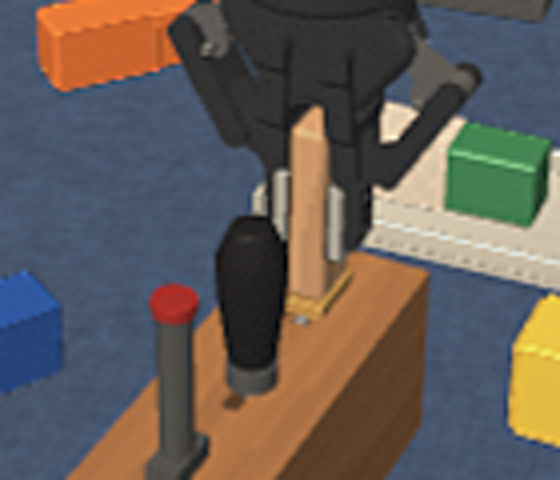

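The knife handle at about (312,190) in the crop is between the pads, and the awl and iron have not been touched. I'll draw it straight up, then show the blade face to the side camera.

```bash
python3 -m creep '[{"dx":0,"dy":-0.015,"dz":0,"rx":0,"ry":0,"rz":0},{"dx":0,"dy":-0.025,"dz":0,"rx":0,"ry":0,"rz":0},{"dx":0,"dy":-0.03,"dz":0,"rx":0,"ry":0,"rz":0},{"dx":0,"dy":-0.03,"dz":0,"rx":0,"ry":0,"rz":0},{"dx":0,"dy":-0.03,"dz":0,"rx":0,"ry":0,"rz":0},{"dx":0,"dy":-0.03,"dz":0,"rx":0,"ry":0,"rz":0},{"dx":0,"dy":-0.03,"dz":0,"rx":0,"ry":0,"rz":0},{"dx":0,"dy":0,"dz":0,"rx":0,"ry":0,"rz":0}]' && python3 -m creep '[{"dx":-0.03,"dy":0,"dz":0.035,"rx":0,"ry":0,"rz":0},{"dx":-0.03,"dy":0,"dz":0.04,"rx":0,"ry":0,"rz":0},{"dx":-0.03,"dy":0,"dz":0.04,"rx":0,"ry":0,"rz":0},{"dx":-0.03,"dy":0,"dz":0.035,"rx":0,"ry":0,"rz":0},{"dx":0,"dy":0,"dz":0,"rx":0,"ry":8,"rz":0},{"dx":0,"dy":0,"dz":0,"rx":0,"ry":8,"rz":0},{"dx":0,"dy":0,"dz":0,"rx":0,"ry":8,"rz":0},{"dx":0,"dy":0,"dz":0,"rx":0,"ry":8,"rz":0}]' && python3 -m creep '[{"dx":0,"dy":0,"dz":0,"rx":0,"ry":8,"rz":0},{"dx":0,"dy":0,"dz":0,"rx":0,"ry":8,"rz":0},{"dx":0,"dy":0,"dz":0,"rx":0,"ry":8,"rz":0},{"dx":0,"dy":0,"dz":0,"rx":0,"ry":8,"rz":0},{"dx":0,"dy":0,"dz":0,"rx":0,"ry":8,"rz":0},{"dx":0,"dy":0,"dz":0,"rx":0,"ry":8,"rz":0},{"dx":0,"dy":0,"dz":0,"rx":0,"ry":0,"rz":0}]'; python3 - <<'E'
from h import *
plan(.4,.4,.33,-1.7)
st=arm.get_state(); print(st['q'].round(2)); p=np.array(st['eef_pos'])+[0,0,-.1]
u=proj('side',[p])[0].astype(int);print(u)
l=int(np.clip(u[0]-70,0,500));t=int(np.clip(u[1]-80,0,360)); save('side','s7.png',(l,t,140,120),5)
E
```

```text
time: 13.35
eef_pos: [0.5083, 0.2461, 0.306]
eef_rot: [-1.564, -0.009, -0.191]
ft_force: [0.6, 0.4, -1.9]
width: 0.19
time: 14.15
eef_pos: [0.4159, 0.4137, 0.2999]
eef_rot: [-1.572, -0.002, -0.754]
ft_force: [-0.4, 0.8, -1.4]
width: 0.193
time: 14.85
eef_pos: [0.416, 0.4137, 0.3002]
eef_rot: [-1.57, -0.002, -1.586]
ft_force: [-0.6, -0.6, -1.8]
width: 0.195
pos [0.416  0.4137 0.3002] yaw -1.5863 tool d [ 0.014  -0.0298 -0.0157] rot [-0.07  6.51  0.12] F [-0.6 -0.6 -1.8] w 0.195 t 14.85
[-0.75  0.35 -0.14  1.85  0.06  0.95 -2.51]
[365 328]
```

View pics/s7.png

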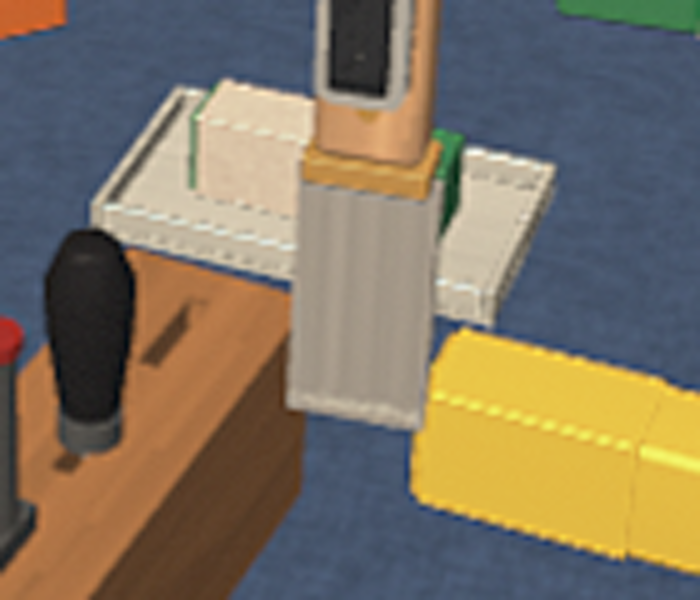

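The flat of the blade, at (365,300) in the crop, shows a light band at its bottom (y≈390–425), which suggests the bevel. I'll measure it, then compare the other face.

```bash
cat > band.py <<'E'
from h import *
def band(fn,crop=False):
    st=arm.get_state(); M=R.from_euler('xyz',st['eef_rot']).as_matrix(); p=np.array(st['eef_pos'])
    im=arm.grab_frame('side').astype(float); cv2.imwrite('pics/'+fn,im[:,:,::-1])
    for off in (-.008,0,.008):
        Z=np.arange(-.006,.034,.002) # height above edge; TCP at knife z ~.103
        P=p+M@np.array([0,0,off]) -np.outer(.1027-Z,[0,0,1])
        u=proj('side',P); g=im.mean(2).astype(np.float32)
        print(off,cv2.remap(g,u[:,0].astype(np.float32),u[:,1].astype(np.float32),cv2.INTER_LINEAR).ravel().round().astype(int))
    print('pxrange',u[0].round(1),u[-1].round(1))
E
python3 -c "
from band import *; band('f1.png')"
python3 -m creep '[{"dx":0,"dy":0,"dz":0,"rx":0,"ry":-8.5,"rz":0},{"dx":0,"dy":0,"dz":0,"rx":0,"ry":-8.5,"rz":0},{"dx":0,"dy":0,"dz":0,"rx":0,"ry":-8.5,"rz":0},{"dx":0,"dy":0,"dz":0,"rx":0,"ry":-8.5,"rz":0},{"dx":0,"dy":0,"dz":0,"rx":0,"ry":-8.5,"rz":0},{"dx":0,"dy":0,"dz":0,"rx":0,"ry":-8.5,"rz":0},{"dx":0,"dy":0,"dz":0,"rx":0,"ry":-8.5,"rz":0},{"dx":0,"dy":0,"dz":0,"rx":0,"ry":-8.5,"rz":0}]' >/dev/null && python3 -m creep '[{"dx":0,"dy":0,"dz":0,"rx":0,"ry":-8.5,"rz":0},{"dx":0,"dy":0,"dz":0,"rx":0,"ry":-8.5,"rz":0},{"dx":0,"dy":0,"dz":0,"rx":0,"ry":-8.5,"rz":0},{"dx":0,"dy":0,"dz":0,"rx":0,"ry":-8.5,"rz":0},{"dx":0,"dy":0,"dz":0,"rx":0,"ry":-8.5,"rz":0},{"dx":0,"dy":0,"dz":0,"rx":0,"ry":-8.5,"rz":0},{"dx":0,"dy":0,"dz":0,"rx":0,"ry":-8.5,"rz":0},{"dx":0,"dy":0,"dz":0,"rx":0,"ry":-8.5,"rz":0}]'>/dev/null && python3 -m creep '[{"dx":0,"dy":0,"dz":0,"rx":0,"ry":-8.5,"rz":0},{"dx":0,"dy":0,"dz":0,"rx":0,"ry":-8.5,"rz":0},{"dx":0,"dy":0,"dz":0,"rx":0,"ry":-8.5,"rz":0},{"dx":0,"dy":0,"dz":0,"rx":0,"ry":-8.5,"rz":0},{"dx":0,"dy":0,"dz":0,"rx":0,"ry":-8.5,"rz":0},{"dx":0,"dy":0,"dz":0,"rx":0,"ry":0,"rz":0}]'
python3 - <<'E'
from band import *
band('f2.png'); a=[cv2.imread(f'pics/f{i}.png')[255:375,295:435] for i in(1,2)]
cv2.imwrite('pics/faces.png',cv2.resize(np.hstack(a),None,fx=2.85,fy=2.85,interpolation=cv2.INTER_CUBIC))
E
```

```text
-0.008 [ 90  90 135 167 160 171 153 147 147 148 148 147 148 148 148 149 148 148
 149 149]
0 [ 85  82 136 161 159 164 153 149 149 149 150 150 150 151 151 150 151 151
 152 151]
0.008 [ 83  77 142 161 168 167 156 151 152 153 153 152 153 153 153 154 154 154
 154 154]
pxrange [359.2 332.5] [360.5 308.8]
time: 17.15
eef_pos: [0.4169, 0.414, 0.3014]
eef_rot: [-1.572, -0.001, 1.53]
ft_force: [0.5, -0.7, -1.9]
width: 0.193
-0.008 [ 82  81  76 152 184 175 152 147 147 147 147 147 148 147 147 147 147 147
 147 147]
0 [ 90  88  82 143 186 178 153 145 147 147 148 147 147 146 147 147 147 146
 146 147]
0.008 [ 89  89  87 134 183 180 151 145 146 147 146 145 146 147 147 147 147 146
 146 147]
pxrange [370.5 334.1] [372.1 310.4][ WARN:0@1.113] global loadsave.cpp:1063 imwrite_ Unsupported depth image for selected encoder is fallbacked to CV_8U.
[ WARN:0@1.274] global loadsave.cpp:1063 imwrite_ Unsupported depth image for selected encoder is fallbacked to CV_8U.
```

View pics/faces.png

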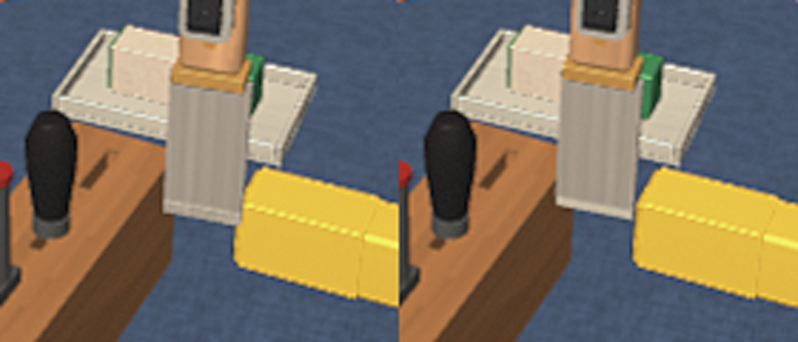

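Both faces show a lighter band. The right one (tool +x side) is brighter and shorter, as a bevel would look. I'll settle it with an edge-on profile, measured numerically.

```bash
python3 -m creep '[{"dx":0,"dy":0,"dz":0,"rx":0,"ry":8,"rz":0},{"dx":0,"dy":0,"dz":0,"rx":0,"ry":8,"rz":0},{"dx":0,"dy":0,"dz":0,"rx":0,"ry":8,"rz":0},{"dx":0,"dy":0,"dz":0,"rx":0,"ry":8,"rz":0},{"dx":0,"dy":0,"dz":0,"rx":0,"ry":8,"rz":0}]' >/dev/null && python3 -m creep '[{"dx":0,"dy":0,"dz":0,"rx":0,"ry":8,"rz":0},{"dx":0,"dy":0,"dz":0,"rx":0,"ry":8,"rz":0},{"dx":0,"dy":0,"dz":0,"rx":0,"ry":8,"rz":0},{"dx":0,"dy":0,"dz":0,"rx":0,"ry":8,"rz":0},{"dx":0,"dy":0,"dz":0,"rx":0,"ry":6.5,"rz":0},{"dx":0,"dy":0,"dz":0,"rx":0,"ry":0,"rz":0},{"dx":0,"dy":0,"dz":0,"rx":0,"ry":0,"rz":0}]'
python3 - <<'E'
from h import *
st=arm.get_state(); M=R.from_euler('xyz',st['eef_rot']).as_matrix(); p=np.array(st['eef_pos'])
im=arm.grab_frame('side'); cv2.imwrite('pics/e.png',im[:,:,::-1]); lum=(im[:,:,0].astype(np.float32)) # red: blade bright, cloth dark
X=np.arange(-.008,.0081,.001)
for Z in np.arange(-.004,.021,.002):
    P=p+X[:,None]*M[:,0]+M[:,2]*.018*np.sign(M[1,2])-np.array([0,0,.1027-Z])
    u=proj('side',P).astype(np.float32); v=cv2.remap(lum,u[:,0].copy(),u[:,1].copy(),cv2.INTER_LINEAR).ravel()
    w=np.clip(v-100,0,None); print(round(Z,3),v.round().astype(int),'c mm',(w@X/w.sum()*1000).round(2) if w.sum()>0 else None)
u=proj('side',[p-[0,0,.09]])[0]; l,t=int(u[0])-20,int(u[1])-20; print(u)
cv2.imwrite('pics/e2.png',cv2.resize(im[t:t+40,l:l+40,::-1],None,fx=12,fy=12,interpolation=cv2.INTER_NEAREST))
E
```

```text
time: 18.4
eef_pos: [0.4166, 0.4146, 0.3021]
eef_rot: [-1.571, -0.003, 0.16]
ft_force: [-0.0, 0.2, -2.0]
width: 0.193
-0.004 [72 70 67 67 70 73 73 73 74 73 71 71 71 71 71 72 73] c mm None
-0.002 [70 69 70 69 71 72 73 70 69 71 72 69 69 70 72 74 74] c mm None
0.0 [73 73 72 69 67 69 74 83 85 78 66 66 68 70 72 71 72] c mm None
0.002 [ 76  75  72  70  68  70  89 132 145 121  65  62  65  69  71  70  71] c mm -0.11
0.004 [ 73  72  71  70  67  66  87 133 161 147  89  66  64  67  68  70  70] c mm 0.1
0.006 [ 72  73  71  69  66  61  87 133 171 183 156 100  71  64  66  69  69] c mm 0.68
0.008 [ 72  73  72  70  68  63  93 136 171 185 166 120  84  67  69  69  67] c mm 0.87
0.01 [ 72  73  74  72  70  63  93 133 166 178 159 117  81  64  66  65  66] c mm 0.85
0.012 [ 71  71  71  72  68  62  91 135 171 178 157 114  76  68  69  69  67] c mm 0.78
0.014 [ 74  73  73  73  70  65  95 143 179 177 159 119  78  71  72  71  69] c mm 0.75
0.016 [ 72  72  73  71  69  64  88 142 179 178 161 125  77  68  69  68  67] c mm 0.82
0.018 [ 71  72  73  71  70  66  86 137 174 178 162 125  72  70  70  69  69] c mm 0.87
0.02 [ 71  72  74  72  70  72  90 141 171 178 163 123  61  68  71  72  72] c mm 0.85
[365.44036633 321.30725314]
```

View pics/e2.png

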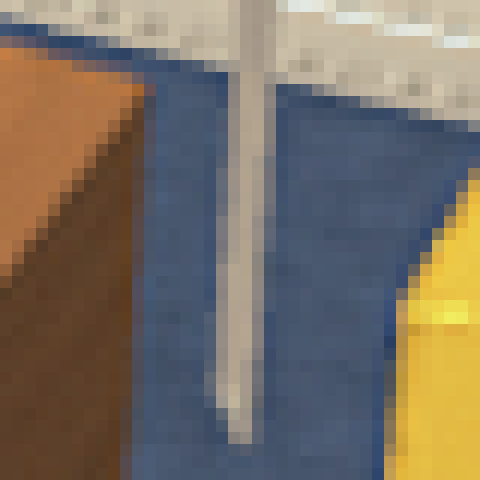

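Edge-on, the tip tapers on the image left, which is the tool +x side, and the right side is straight. So the bevel is on tool +x, and the final tool yaw equals the machine's yaw. Next I'll locate the window roughly from the saved pictures.

```bash
cat >> h.py <<'E'
def yellow(im,z=.170):
    hsv=cv2.cvtColor(im,cv2.COLOR_RGB2HSV); m=((hsv[:,:,0]>17)&(hsv[:,:,0]<30)&(hsv[:,:,1]>150)&(hsv[:,:,2]>120)).astype(np.uint8); return m
def lips(name,im,st,near,z=.170):
    m=yellow(im); n,lab,s,c=cv2.connectedComponentsWithStats(m)
    P0=onz(name,c,z,st); ok=[i for i in range(1,n) if s[i,4]>8 and np.hypot(*(P0[i,:2]-near))<.05]
    pts=np.argwhere(np.isin(lab,ok))[:,::-1]; Q=onz(name,pts,z,st)[:,:2]
    r=cv2.minAreaRect(Q.astype(np.float32)*1000); return r,len(pts)
E
python3 - <<'E'
from h import *
st=dict(eef_pos=[.5276,-.2128,.2811],eef_rot=[-1.571,0,-1.262])
print(onz('wrist',[[294,240],[357,252],[325,246]],.17,st).round(4))
im=cv2.imread('pics/w2.png')[:,:,::-1]; print('w2',lips('wrist',im,st,np.array([.52,-.22])))
im=cv2.imread('pics/w3.png')[:,:,::-1]; st=dict(eef_pos=[.4985,.0321,.2908],eef_rot=[-1.556,.004,-1.688])
print('w3',lips('wrist',im,st,np.array([.52,-.22])))
# top camera now, bar gone
im=arm.grab_frame('top'); print('top',lips('top',im,None,np.array([.52,-.22])))
im=arm.grab_frame('side'); print('side',lips('side',im,None,np.array([.52,-.22])))
plan(.46,-.24,.34,-.05)
E
```

```text
[[ 0.5187 -0.1945  0.17  ]
 [ 0.5243 -0.244   0.17  ]
 [ 0.5214 -0.2187  0.17  ]]
w2 (((521.844482421875, -217.82254028320312), (57.115875244140625, 25.03066062927246), 88.36177825927734), 587)
w3 (((522.6769409179688, -205.5900421142578), (32.056007385253906, 25.14181900024414), 88.40333557128906), 905)
top (((520.001708984375, -217.72129821777344), (24.9847412109375, 56.865760803222656), 0.2671324908733368), 333)Traceback (most recent call last):
  File "<stdin>", line 9, in <module>
  File "h.py", line 59, in lips
    pts=np.argwhere(np.isin(lab,ok))[:,::-1]; Q=onz(name,pts,z,st)[:,:2]
                                                ~~~^^^^^^^^^^^^^^^
  File "h.py", line 21, in onz
    o,d=ray(name,px,st); return o+d*((z-o[2])/d[:,2])[:,None]
        ~~~^^^^^^^^^^^^
  File "h.py", line 17, in ray
    p=cv2.undistortPoints(np.array(px,float).reshape(-1,1,2),np.array(c['camera_matrix']),np.array(c['dist'])).reshape(-1,2)
      ~~~~~~~~~~~~~~~~~~~^^^^^^^^^^^^^^^^^^^^^^^^^^^^^^^^^^^^^^^^^^^^^^^^^^^^^^^^^^^^^^^^^^^^^^^^^^^^^^^^^^^^^
cv2.error: OpenCV(4.12.0) /io/opencv/modules/calib3d/src/undistort.dispatch.cpp:347: error: (-215:Assertion failed) CV_IS_MAT(_src) && CV_IS_MAT(_dst) && (_src->rows == 1 || _src->cols == 1) && (_dst->rows == 1 || _dst->cols == 1) && _src->cols + _src->rows - 1 == _dst->rows + _dst->cols - 1 && (CV_MAT_TYPE(_src->type) == CV_32FC2 || CV_MAT_TYPE(_src->type) == CV_64FC2) && (CV_MAT_TYPE(_dst->type) == CV_32FC2 || CV_MAT_TYPE(_dst->type) == CV_64FC2) in function 'cvUndistortPointsInternal'
```

```bash
python3 -m creep '[{"dx":0.01,"dy":-0.02,"dz":-0.03,"rx":0,"ry":0,"rz":0},{"dx":0.01,"dy":-0.02,"dz":-0.042,"rx":0,"ry":0,"rz":0},{"dx":0.01,"dy":0,"dz":-0.043,"rx":0,"ry":0,"rz":0},{"dx":0.01,"dy":0,"dz":-0.043,"rx":0,"ry":0,"rz":0},{"dx":0.01,"dy":0,"dz":-0.043,"rx":0,"ry":0,"rz":0},{"dx":0.01,"dy":0,"dz":-0.043,"rx":0,"ry":0,"rz":0},{"dx":0.01,"dy":0,"dz":-0.043,"rx":0,"ry":0,"rz":0},{"dx":0.01,"dy":0,"dz":-0.043,"rx":0,"ry":0,"rz":0}]' && python3 -m creep '[{"dx":-0.015,"dy":0,"dz":-0.042,"rx":0,"ry":0,"rz":0},{"dx":-0.015,"dy":0,"dz":-0.042,"rx":0,"ry":0,"rz":0},{"dx":-0.018,"dy":0,"dz":-0.042,"rx":0,"ry":0,"rz":0},{"dx":-0.018,"dy":0,"dz":-0.042,"rx":0,"ry":0,"rz":0},{"dx":-0.018,"dy":0,"dz":-0.042,"rx":0,"ry":0,"rz":0},{"dx":-0.018,"dy":0,"dz":-0.042,"rx":0,"ry":0,"rz":0},{"dx":-0.018,"dy":0,"dz":-0.04,"rx":0,"ry":0,"rz":0},{"dx":-0.012,"dy":0,"dz":-0.02,"rx":0,"ry":0,"rz":0}]' && python3 -m creep '[{"dx":0,"dy":0,"dz":0,"rx":0,"ry":5.4,"rz":0},{"dx":0,"dy":0,"dz":0,"rx":0,"ry":5.4,"rz":0},{"dx":0,"dy":0,"dz":0,"rx":0,"ry":0,"rz":0},{"dx":0,"dy":0,"dz":0,"rx":0,"ry":0,"rz":0}]' && python3 - <<'E'
from h import *
st=arm.get_state(); im=arm.grab_frame('wrist'); cv2.imwrite('pics/w8.png',im[:,:,::-1])
print(lips('wrist',im,st,np.array([.521,-.218]))); print(st['q'].round(2))
plan(.521,-.218,.34,-.028)
print('px',proj('wrist',[[.521,-.218,.17]],st))
E
```

```text
time: 19.35
eef_pos: [0.5482, 0.0996, 0.3424]
eef_rot: [-1.571, -0.003, 0.159]
ft_force: [0.9, 0.5, -1.8]
width: 0.189
time: 20.15
eef_pos: [0.465, -0.2324, 0.3417]
eef_rot: [-1.572, -0.002, 0.154]
ft_force: [0.3, -0.6, -2.2]
width: 0.192
time: 20.55
eef_pos: [0.4667, -0.2274, 0.3418]
eef_rot: [-1.57, -0.003, -0.027]
ft_force: [0.0, -0.5, -2.3]
width: 0.191
(((521.1756591796875, -218.4467010498047), (55.759647369384766, 24.610998153686523), 88.35256958007812), 1180)
[ 0.56  0.21 -0.23  1.94  0.06  0.99  0.28]
pos [ 0.4668 -0.2273  0.3418] yaw -0.0273 tool d [0.054  0.002  0.0107] rot [-0.05  0.04  0.16] F [-1.   1.2 -1.9] w 0.193 t 20.6
px [[377.44936337 208.66513592]]
```

```bash
python3 -m creep '[{"dx":0.02,"dy":0,"dz":0.004,"rx":0,"ry":0,"rz":0},{"dx":0.02,"dy":0,"dz":0.004,"rx":0,"ry":0,"rz":0},{"dx":0.014,"dy":0.01,"dz":0.0025,"rx":0,"ry":0,"rz":0.15},{"dx":0,"dy":0.02,"dz":0,"rx":0,"ry":0,"rz":0},{"dx":0,"dy":0.02,"dz":0,"rx":0,"ry":0,"rz":0},{"dx":0,"dy":0.007,"dz":0,"rx":0,"ry":0,"rz":0},{"dx":0,"dy":0,"dz":0,"rx":0,"ry":0,"rz":0},{"dx":0,"dy":0,"dz":0,"rx":0,"ry":0,"rz":0}]' && python3 - <<'E'
from h import *
plan(.5212,-.2184,.28,-.028)
st=arm.get_state(); M=R.from_euler('xyz',st['eef_rot']).as_matrix(); p=np.array(st['eef_pos'])
im=arm.grab_frame('side'); u=proj('side',[[.521,-.218,.18]])[0].astype(int); l,t=u[0]-40,u[1]-45
cv2.imwrite('pics/s9.png',cv2.resize(im[t:t+60,l:l+80,::-1],None,fx=9,fy=9,interpolation=cv2.INTER_CUBIC))
X=np.arange(-.010,.0101,.001); g=im.astype(np.float32).mean(2)
for Z in np.arange(-.004,.05,.006):
    P=p+X[:,None]*M[:,0]+M[:,2]*.018-np.array([0,0,.1027-Z]); q=proj('side',P).astype(np.float32)
    print(round(Z,3),cv2.remap(g,q[:,0].copy(),q[:,1].copy(),cv2.INTER_LINEAR).ravel().round().astype(int))
m=yellow(im); m[:t]=0; m[t+60:]=0; m[:,:l]=0; m[:,l+80:]=0; ys,xs=np.nonzero(m)
if len(xs): Q=onz('side',np.c_[xs,ys],.170); print('lips',len(xs),Q.min(0),Q.max(0)); print(cv2.minAreaRect((Q[:,:2]*1000).astype(np.float32)))
imt=arm.grab_frame('wrist'); cv2.imwrite('pics/w9.png',imt[:,:,::-1]); print('wr',lips('wrist',imt,st,np.array([.521,-.218])))
E
```

```text
time: 21.4
eef_pos: [0.5214, -0.2187, 0.2853]
eef_rot: [-1.57, -0.001, -0.029]
ft_force: [0.6, 0.5, -1.3]
width: 0.195
pos [ 0.5214 -0.2187  0.2853] yaw -0.0295 tool d [-0.0002  0.0053  0.0003] rot [-0.03 -0.08  0.05] F [ 0.6  0.5 -1.3] w 0.195 t 21.4
-0.004 [140 135 135 136 138 140 141 136 131 127 123 122 125 127 130 134 140 147
 152 154 156]
0.002 [162 163 165 165 166 164 162 157 152 147 147 147 150 153 154 152 151 151
 150 147 145]
0.008 [154 154 154 148 141 125 108 101 106 112 132 152 157 158 155 146 139 141
 144 148 152]
0.014 [ 78  83  87  88  87  85  78  76  97 121 138 152 153 136 119 102  85  83
  84  86  87]
0.02 [ 85  85  85  84  80  76  73  71  90 115 133 147 155 139 121 106  93  86
  88  90  91]
0.026 [ 85  85  84  82  79  76  78  81  92 115 136 144 151 138 118 104  95  87
  89  90  91]
0.032 [ 87  88  86  84  80  76  76  80  88 111 132 140 144 135 114  94  91  88
  89  90  91]
0.038 [ 88  86  84  82  79  76  75  84  93 112 133 144 145 142 120  98  92  89
  88  90  91]
0.044 [ 89  88  85  82  78  76  73  85 102 120 139 155 148 141 118  95  84  87
  90  91  91]
lips 71 [ 0.51097253 -0.51255174  0.17      ] [ 0.57906055 -0.18815857  0.17      ]
((542.6302490234375, -350.17840576171875), (31.24880599975586, 326.5649719238281), 8.51956844329834)
wr (((520.371826171875, -215.28128051757812), (51.15738296508789, 25.506135940551758), 88.99527740478516), 1411)
```

View pics/s9.png

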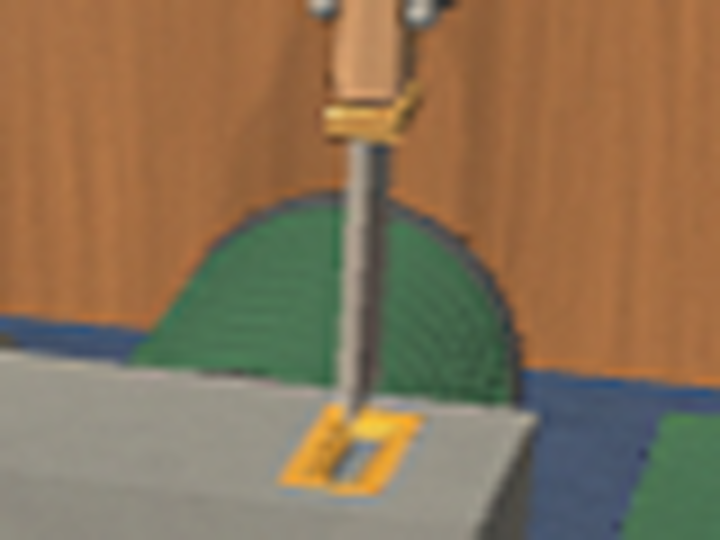

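The blade hangs directly above the yellow-lipped window, whose corners in the crop are about (330,405), (425,415), (375,495) and (280,485). I'll compare blade and window in this same picture.

```bash
python3 - <<'E'
from h import *
u=proj('side',[[.521,-.218,.18]])[0].astype(int); l,t=u[0]-40,u[1]-45
c=np.array([[330,405],[425,415],[375,495],[280,485]])/9-.5+[l,t]
Q=onz('side',c,.170); print(Q.round(4),Q.mean(0).round(4))
im=arm.grab_frame('side'); r=lips('side',im,None,np.array([.521,-.218])) ; print(r)
E
```

```text
[[ 0.5353 -0.2473  0.17  ]
 [ 0.5098 -0.2473  0.17  ]
 [ 0.5123 -0.1879  0.17  ]
 [ 0.5369 -0.1876  0.17  ]] [ 0.5236 -0.2175  0.17  ]
(((523.56494140625, -217.3967742919922), (58.38503646850586, 23.870098114013672), 88.60851287841797), 66)
```

```bash
python3 -m creep '[{"dx":0.001,"dy":0,"dz":0.0005,"rx":0,"ry":0,"rz":0},{"dx":0,"dy":0.003,"dz":0,"rx":0,"ry":0,"rz":0},{"dx":0,"dy":0.003,"dz":0,"rx":0,"ry":0,"rz":0},{"dx":0,"dy":0.003,"dz":0,"rx":0,"ry":0,"rz":0},{"dx":0,"dy":0.003,"dz":0,"rx":0,"ry":0,"rz":0},{"dx":0,"dy":0.003,"dz":0,"rx":0,"ry":0,"rz":0},{"dx":0,"dy":0,"dz":0,"rx":0,"ry":0,"rz":0}]' && python3 -m creep '[{"dx":0,"dy":0.002,"dz":0,"rx":0,"ry":0,"rz":0},{"dx":0,"dy":0.002,"dz":0,"rx":0,"ry":0,"rz":0},{"dx":0,"dy":0.002,"dz":0,"rx":0,"ry":0,"rz":0},{"dx":0,"dy":0,"dz":0,"rx":0,"ry":0,"rz":0}]'; python3 -c "
from h import *
plan(.522,-.2182,.2237,-.0285);print(arm.get_state()['moment'].round(2))"
```

```text
time: 22.25
eef_pos: [0.5216, -0.2181, 0.2693]
eef_rot: [-1.57, 0.001, -0.03]
ft_force: [-0.6, 0.4, -1.1]
width: 0.19
time: 22.65
eef_pos: [0.5218, -0.2181, 0.2636]
eef_rot: [-1.57, 0.0, -0.03]
ft_force: [0.4, 0.4, -3.0]
width: 0.19
pos [ 0.5218 -0.2181  0.2636] yaw -0.0298 tool d [ 0.0002  0.0399 -0.0001] rot [-0.06 -0.08 -0.02] F [ 0.4  0.4 -3. ] w 0.19 t 22.65
[-0.02  0.03 -0.02]
```

```bash
python3 -m creep '[{"dx":0,"dy":0.003,"dz":0,"rx":0,"ry":0,"rz":0},{"dx":0,"dy":0.003,"dz":0,"rx":0,"ry":0,"rz":0},{"dx":0,"dy":0.003,"dz":0,"rx":0,"ry":0,"rz":0},{"dx":0,"dy":0.003,"dz":0,"rx":0,"ry":0,"rz":0},{"dx":0,"dy":0,"dz":0,"rx":0,"ry":0,"rz":0}]' && python3 -m creep '[{"dx":0,"dy":0.003,"dz":0,"rx":0,"ry":0,"rz":0},{"dx":0,"dy":0.003,"dz":0,"rx":0,"ry":0,"rz":0},{"dx":0,"dy":0.003,"dz":0,"rx":0,"ry":0,"rz":0},{"dx":0,"dy":0.003,"dz":0,"rx":0,"ry":0,"rz":0},{"dx":0,"dy":0,"dz":0,"rx":0,"ry":0,"rz":0}]';  python3 -c "
from h import *
plan(.522,-.2182,.2237,-.0285);print(arm.get_state()['moment'].round(2))"
```

```text
time: 23.15
eef_pos: [0.5217, -0.218, 0.2514]
eef_rot: [-1.57, 0.001, -0.03]
ft_force: [-0.9, -0.2, -1.7]
width: 0.193
time: 23.65
eef_pos: [0.5217, -0.218, 0.2394]
eef_rot: [-1.57, 0.001, -0.03]
ft_force: [0.4, -0.9, -0.9]
width: 0.192
pos [ 0.5217 -0.218   0.2394] yaw -0.0298 tool d [ 0.0004  0.0157 -0.0002] rot [-0.06 -0.08 -0.05] F [ 0.4 -0.9 -0.9] w 0.192 t 23.65
[-0.02  0.01  0.03]
```

```bash
python3 -m creep '[{"dx":0,"dy":0.002,"dz":0,"rx":0,"ry":0,"rz":0},{"dx":0,"dy":0.002,"dz":0,"rx":0,"ry":0,"rz":0},{"dx":0,"dy":0.002,"dz":0,"rx":0,"ry":0,"rz":0},{"dx":0,"dy":0.002,"dz":0,"rx":0,"ry":0,"rz":0},{"dx":0,"dy":0.002,"dz":0,"rx":0,"ry":0,"rz":0},{"dx":0,"dy":0,"dz":0,"rx":0,"ry":0,"rz":0}]' && python3 -m creep '[{"dx":0,"dy":0.002,"dz":0,"rx":0,"ry":0,"rz":0},{"dx":0,"dy":0,"dz":0,"rx":0,"ry":0,"rz":0}]' && python3 -m creep '[{"dx":0,"dy":0.001,"dz":0,"rx":0,"ry":0,"rz":0},{"dx":0,"dy":0,"dz":0,"rx":0,"ry":0,"rz":0}]'
```

```text
time: 24.25
eef_pos: [0.5218, -0.2181, 0.2296]
eef_rot: [-1.57, 0.0, -0.03]
ft_force: [0.3, -0.7, -1.6]
width: 0.195
time: 24.45
eef_pos: [0.5219, -0.2181, 0.2278]
eef_rot: [-1.57, 0.0, -0.03]
ft_force: [0.4, -0.8, -2.8]
width: 0.192
time: 24.65
eef_pos: [0.5218, -0.2181, 0.2269]
eef_rot: [-1.57, 0.0, -0.03]
ft_force: [-0.9, -0.3, 0.4]
width: 0.188
```

```bash
Z='{"dx":0,"dy":0,"dz":0,"rx":0,"ry":0,"rz":0}'; python3 -m creep '[{"dx":0,"dy":0.001,"dz":0,"rx":0,"ry":0,"rz":0},{"dx":0,"dy":0.001,"dz":0,"rx":0,"ry":0,"rz":0},{"dx":0,"dy":0,"dz":0,"rx":0,"ry":0,"rz":0}]' && python3 -m creep '[{"dx":0,"dy":0.001,"dz":0,"rx":0,"ry":0,"rz":0},{"dx":0,"dy":0,"dz":0,"rx":0,"ry":0,"rz":0}]' && python3 -m creep '[{"dx":0,"dy":0,"dz":0,"rx":0,"ry":0,"rz":0},{"dx":0,"dy":0,"dz":0,"rx":0,"ry":0,"rz":0}]'
```

```text
time: 24.95
eef_pos: [0.5216, -0.2182, 0.2249]
eef_rot: [-1.57, 0.001, -0.03]
ft_force: [-2.4, 0.3, 1.6]
width: 0.193
time: 25.15
eef_pos: [0.5216, -0.2182, 0.2239]
eef_rot: [-1.57, 0.001, -0.03]
ft_force: [-1.6, 0.0, 1.9]
width: 0.192
time: 25.35
eef_pos: [0.5216, -0.2182, 0.2239]
eef_rot: [-1.57, 0.001, -0.03]
ft_force: [-1.6, -0.5, 2.7]
width: 0.193
```

```bash
python3 -m creep '[{"dx":0,"dy":0.001,"dz":0,"rx":0,"ry":0,"rz":0},{"dx":0,"dy":0.0005,"dz":0,"rx":0,"ry":0,"rz":0},{"dx":0,"dy":0,"dz":0,"rx":0,"ry":0,"rz":0}]' 0 80; for i in 1 2 3 4 5; do python3 -m creep '[{"dx":0,"dy":0,"dz":0,"rx":0,"ry":0,"rz":0}]' | grep -E 'pos|force'; done; python3 - <<'E'
from h import *
plan(.5218,-.2182,.222,-.0285)
st=arm.get_state(); im=arm.grab_frame('wrist'); cv2.imwrite('pics/w10.png',im[:,:,::-1])
arm.grab_frame('side')
print([(np.round(d['bbox']),round(d['p'],2)) for d in arm.boxes_of('side','bar')])
im=arm.grab_frame('side'); u=proj('side',[[.521,-.218,.19]])[0].astype(int); l,t=u[0]-35,u[1]-40
a=cv2.resize(im[t:t+60,l:l+70,::-1],(560,480),interpolation=cv2.INTER_CUBIC)
cv2.imwrite('pics/fin.png',a)
E
```

```text
time: 25.65
eef_pos: [0.5216, -0.2182, 0.2224]
eef_rot: [-1.57, 0.001, -0.03]
ft_force: [-4.2, 0.2, 2.5]
width: 0.191
eef_pos: [0.5216, -0.2182, 0.2224]
ft_force: [-3.9, 1.8, 3.2]
eef_pos: [0.5217, -0.2182, 0.2224]
ft_force: [-3.5, 0.3, 3.6]
eef_pos: [0.5217, -0.2182, 0.2224]
ft_force: [-2.9, 0.5, 4.2]
eef_pos: [0.5217, -0.2182, 0.2224]
ft_force: [-3.9, -0.4, 3.2]
eef_pos: [0.5217, -0.2181, 0.2224]
ft_force: [-5.1, 0.5, 3.0]
pos [ 0.5217 -0.2181  0.2224] yaw -0.0299 tool d [ 0.0001  0.0004 -0.0001] rot [-0.05 -0.08 -0.03] F [-5.1  0.5  3. ] w 0.187 t 26.15
[(array([207., 307.,  56.,  45.]), 0.95), (array([408., 223.,  70.,  38.]), 0.83), (array([335., 264.,  51.,  34.]), 0.8), (array([380., 316.,  83.,  52.]), 0.79), (array([259., 233.,  52.,  33.]), 0.58)]
```

```bash
python3 -m creep '[{"dx":0,"dy":0.0005,"dz":0,"rx":0,"ry":0,"rz":0},{"dx":0,"dy":0,"dz":0,"rx":0,"ry":0,"rz":0},{"dx":0,"dy":0,"dz":0,"rx":0,"ry":0,"rz":0}]'; python3 - <<'E'
from h import *
f=[]
for i in range(10): arm.grab_frame('wrist'); f.append(arm.get_state()['ft_force'])
print('F mean',np.mean(f,0).round(2))
arm.grab_frame('top'); m=mask('top','bar',proj('top',[[.493,.032,.03]])[0]); print('bar',fit(box(0,0,.004,.042,.11,.032),[('top',m,None)],[.493,.032,-.116]))
st=arm.get_state(); M=R.from_euler('xyz',st['eef_rot']).as_matrix(); p=np.array(st['eef_pos'])
im=arm.grab_frame('side'); X=np.arange(-.010,.0101,.001); g=im.astype(np.float32).mean(2)
for Z in (.058,.064,.070):
    P=p+X[:,None]*M[:,0]+M[:,2]*.018-np.array([0,0,.1027-Z]); q=proj('side',P).astype(np.float32)
    print(Z,cv2.remap(g,q[:,0].copy(),q[:,1].copy(),cv2.INTER_LINEAR).ravel().round().astype(int))
plan(.5218,-.2182,.222,-.0285)
E
```

```text
time: 26.65
eef_pos: [0.5218, -0.2181, 0.2219]
eef_rot: [-1.57, 0.0, -0.03]
ft_force: [-4.8, -0.1, 4.0]
width: 0.185
F mean [-5.09 -0.17  4.24]
top bar off 102.8 p 0.88 area 937
bar (array([ 0.493,  0.032, -0.116]), np.float64(1.0))
0.058 [140 129 113  96  85  74  76  84  98 118 139 145 150 143 130 123 130 137
 144 150 153]
0.064 [158 155 133 112  94  79  73  84  95 115 134 144 150 152 150 147 149 152
 151 147 145]
0.07 [144 135 118  97  82  76  71  87 105 122 140 153 155 158 154 150 148 147
 147 148 148]
pos [ 0.5218 -0.2182  0.2219] yaw -0.0299 tool d [-0.     -0.0001 -0.    ] rot [-0.04 -0.08 -0.02] F [-5.4  0.5  5.5] w 0.183 t 27.3
```

```bash
python3 -c "
from h import *
print(arm.close_job())"
```

```text
the job is handed in; nothing more can be done
None
```

The job is handed in at about 27 s of the 72 s allowed, with the knife held upright in the window and pressing the wheel. No verdict was given.

- **Bar:** The small green bar went from the guard into its tray. The wrist picture after release showed it flat and about 5 mm from the tray's centre. At the end the side camera still found it in the tray. The final top-camera check failed: it reported no bar there, probably because the arm hid it.
- **Knife:** I drew it from the block and checked which side the bevel is on. Comparing the two faces did not settle it, because both showed a light band. The edge-on profile did, and the bevel faces the wheel.
- **Fit in the window:** The wrist and side cameras put the window's middle within about 2.5 mm of each other. I lined the blade up using the side picture, where both show, and it went through the window without noticeable contact.
- **Final state:** The pose is steady, the tool is vertical to within 0.1°, and the grip is set to 80 N.
- **Wheel press:** The upward force rose by about 6 N, which suggests the wheel is pressed about 4.2 mm. The tool's height suggests up to about 6 mm. Both lie within the 1.5–8.5 mm allowed. There is also about 5 N of sideways push towards the front, from the wheel's shoulder.
- **Not confirmed:** I had used up the picture limit, so I could not view the final pose. I also didn't re-measure the awl, iron and dye bottle at the end. The awl and the top of the iron were still in the block in the pictures taken after the knife was drawn.

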